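# Stand the story cylinder at the reader, strip to the window

### The job

Stand the wooden story cylinder lying in the cradle upright on the open shelf, clear of the reader's round plate, and let go of it. Then take it again from above and set it upright, wholly on the round plate of the story reader, turned so that the steel strip on its side squarely faces the reader's window, and let go. Leave the other things on the shelf where they are.

Things in the scene. Friction and masses are not known exactly. Their poses are not given: they have to be found in the camera images.
- story_center (a point): Centre (half-way up, on the axis) of the story cylinder: a solid beech cylinder 50 mm in diameter and 76 mm tall, about 0.11 kg, with a flat foot and a bevelled shoulder on the top 10 mm. Its z axis runs from foot to top, its x axis from the axis to the side with the mark. The mark is an inlaid dark steel strip 12 mm wide, running up that side and over the shoulder to the middle of the top. At the start it lies in the cradle with the strip upward.
- story_mark (a point): The middle of the strip on the story cylinder's side, 25 mm from the axis along its x axis, half-way up. Axes as those of story_center.
- cradle: Fixed low wooden cradle, a 90 x 50 x 4 mm plate with two round bars 10 mm thick along its length (bar tops at 14 mm, bars 32 mm apart). Origin: centre of its underside, on the shelf. The cylinder lies along the cradle's x axis, its top towards the cradle's -x, its axis 34 mm above the shelf, its centre over the cradle's origin.
- reader: Fixed story reader: a round aluminium plate 84 mm in diameter and 6 mm thick, and beside it a grey block 50 mm deep, 90 mm wide and 75 mm tall with a round black window in the face towards the plate. Origin: centre of the plate's underside, on the shelf; x points from the plate's centre to the window, z up. The block's face is 65 mm from the plate's centre, the window's centre 44 mm above the shelf. A thin tongue 50 mm wide and 4 mm thick joins plate and block.
- clear_spot (a point): A point on the shelf top between cradle and reader (one stands left of it, the other right; which varies). The shelf within 60 mm of it is always clear. Two fixed bystanders not listed, a labyrinth board 65 mm tall and a lidded box 109 mm tall, stand beyond x = 0.68 m.
- cube: Bystander: red puzzle cube, 57 mm; origin at the centre of its underside.
- paperweight: Bystander: round glass paperweight, 68 mm in diameter, 63 mm tall, with a flat foot; origin at the centre of its underside.
- skittle: Bystander: wooden skittle, up to 44 mm in diameter, 116 mm tall, standing; origin at the centre of its underside.
- bowl: Bystander: dark wooden bowl, 120 mm in diameter, 50 mm tall; origin at the centre of its underside.
- mug: Bystander: white mug, 76 mm in diameter, 90 mm tall, with a handle; origin at the centre of its underside.
Not all that is in view belongs to the job. Leave any purple look-alike of the reader alone.

How it is judged:
By the outcome, as a careful person would: the job done as asked, in the order asked, and still so for the second after the job is handed in, with the robot touching nothing.
It also fails if it takes over 59 s, if anything falls off the work surface, if the arm or the gripper's body presses on something with over 40 N, if the wrist force passes 120 N, or if a joint passes its speed limit or range.

### The arm

A 6-joint arm with a two-finger parallel gripper is mounted at the origin on the work surface. World frame = base frame: x ahead of the robot, y to its left, z up, the work surface at z = 0. Lengths are in m, angles in degrees, forces in N, time in s.
With the tool pointing down it reaches from about 0.3 to 0.75 m from the base axis. Payload 8.5 kg.
Tool frame: the origin (TCP) lies between the finger pads; the fingertips stand 22 mm ahead of it and the grasp point (between the pads) lies 3 mm ahead of it (env.nose_length is the distance from the TCP to the fingertips, in m); z points along the fingers, x is the direction in which the jaws open and shut, and the axes are right-handed (so a half turn about z gives the same grasp; the last joint's range is limited). The gripper opens to 85 mm and grips with 20 to 120 N. Pads are 22 mm wide; open, the fingers measure 114 mm over their backs; the gripper's body (76 mm by 85 mm) begins 54 mm behind the grasp point. The pads swing forward as they close: fully open they stand 13 mm farther back than shut.
Start: joints at [-84.643, 21.807, 74.336, -0, 83.858, -12.336], TCP at [0.167, -0.524, 0.253] pointing down, gripper open.
Joint ranges: [-178.18, 178.18], [-50.72, 133.34], [12.68, 142.11], [-81.47, 261.47], [9.98, 163.14], [-165.26, 165.26]. Speed limits (degrees/s): [136.94, 136.94, 180, 180, 180, 180].

### API

Orientations are given as a 3x3 rotation matrix whose columns are the frame's x, y, z axes.
In Python, from rig import env gives the robot as it stands.
- The arm moves only by the tool arm_command, never from a script. Its argument "steps" is a list of rows, each an object with "delta_pos": the shift along the world's x, y, z in mm, a list of three; "dr": the turn, a rotation vector about the world's x, y, z in degrees, a list of three. In form: [{"delta_pos": [dx, dy, dz], "dr": [wx, wy, wz]}, ...]. A call has 1 to 20 rows; each row shifts and turns the commanded pose from where the row before left it; what a row does not reach is not made up. A row lasts 1/10 s, in which the tool goes at most 50 mm and 8.59 degrees, less where a joint would pass 70% of its speed; a pose out of reach is approached as far as the arm can. A call with a gripper value outside its range is refused whole. "grip" is the opening, from 0 (shut) to 1 (fully open), set as the call begins (left out, the last holds). The fingers move at their own pace and stop on an object; "squeeze" is the grip in N (left out, the last holds). Time passes only in rows, so rows that do not move let the fingers close. It gives the time, the measured TCP pose, the force and the opening at its end, in the units of the state.
- env.observe(): the state, without advancing time (a new reading comes with each control period).
- env.get_image(name): name is "scene" or "top" or "wrist"; returns the picture (400x640x3 uint8, blue, green, red); there is no depth.
- env.get_calibration(name): a dict with "fx", "fy", "cx", "cy" (pixels), "view" (4x4, takes a point from world to camera coordinates). Camera axes: x right, y up, looking along -z (the intrinsics and any distortion apply to the point x, -y, -z); pixel columns grow to the right and rows downward; lengths in m; the calibration is good to about 2 mm. The wrist camera is an equidistant fisheye: a pixel r from the principal point sees the ray r / f radians off the axis. A picture is of the moment at which its call begins: read the wrist's pose just before it. get_calibration takes no time and is no camera call; for the wrist camera it gives the pose at the moment of the call.
- env.close_job(): hands the job in, once; it reports no verdict.
The state is a dict: "time_s": time; "q": joint angles; "qvel": joint speeds; "joint_efforts": joint torques, N m; "position": TCP position; "tool_rot": TCP orientation; "ft_force": force on the tool from outside, world axes, zero at the start; "wrist_torque": the same for the moment, N m; "grip_width": finger opening in m.
Only numpy, scipy, OpenCV 4.12 (cv2) and the standard library are available. Lean on these libraries where they do the work, as an engineer would, in place of code of your own. Each camera call takes 0.05 s, during which the arm holds its last target. There are 200 camera calls.

## Working session

There is one attempt and no reset: what is moved stays moved. The work goes in short steps, Python scripts to look and compute and a tool call to move; the robot and the scene stay as the last step left them, time stands still between calls to the robot, and variables do not carry over. Pictures are saved under pics/ and viewed, about 8 in all and at most 12, crops included, and the job is handed in when it is done.

Besides the shell and the picture viewer there is one more tool, called after "Emit:" by a JSON object that holds its "method" and its "body". arm_command: Moves the arm, as the interface text tells. Its arguments: {"type":"object","properties":{"steps":{"type":"array"},"grip":{"type":"number"},"squeeze":{"type":"number"}},"required":["steps"]}

```bash
ls; mkdir -p pics; python3 - <<'E'
from rig import env
import cv2,numpy as np
s=env.observe();print(s['time_s'],s['position'],s['tool_rot'],s['grip_width'],env.nose_length)
a=env.get_image('scene');b=env.get_image('top')
cv2.imwrite('pics/scene0.png',a);cv2.imwrite('pics/top0.png',b)
for n in('scene','top','wrist'):print(n,env.get_calibration(n))
E
```

```text
pics
0.0 [ 0.16714082 -0.52371465  0.25270493] [[ 3.03915636e-01 -9.52698941e-01 -1.17606989e-04]
 [-9.52697867e-01 -3.03915474e-01  1.46950628e-03]
 [-1.43573966e-03 -3.34562008e-04 -9.99998913e-01]] 0.08522309019432053 0.022
scene {'fx': 402.92733426130644, 'fy': 402.92733426130644, 'cx': 314.51789060545394, 'cy': 192.81144028740988, 'view': array([[-0.77476391,  0.63196547,  0.01898769,  0.4107177 ],
       [-0.35106394, -0.45497872,  0.81838162,  0.12708624],
       [ 0.52582792,  0.62738665,  0.57436138, -1.52793222],
       [ 0.        ,  0.        ,  0.        ,  1.        ]])}
top {'fx': 380.21664146684486, 'fy': 380.21664146684486, 'cx': 317.34425723638105, 'cy': 198.08776384618935, 'view': array([[ 0.01008399, -0.99979931, -0.01731024,  0.01377772],
       [ 0.9986522 ,  0.009188  ,  0.05108197, -0.52915454],
       [-0.05091267, -0.01780202,  0.99854443, -1.09726621],
       [ 0.        ,  0.        ,  0.        ,  1.        ]])}
wrist {'fx': 309.70691628693146, 'fy': 309.70691628693146, 'cx': 319.22678082444213, 'cy': 196.76474335741253, 'view': array([[ 0.30451728, -0.95250623, -0.00105055, -0.54905809],
       [ 0.91502907,  0.29284178, -0.27742656,  0.03612887],
       [ 0.26455817,  0.0835199 ,  0.96074627, -0.37846388],
       [ 0.        ,  0.        ,  0.        ,  1.        ]])}
```

View pics/top0.png

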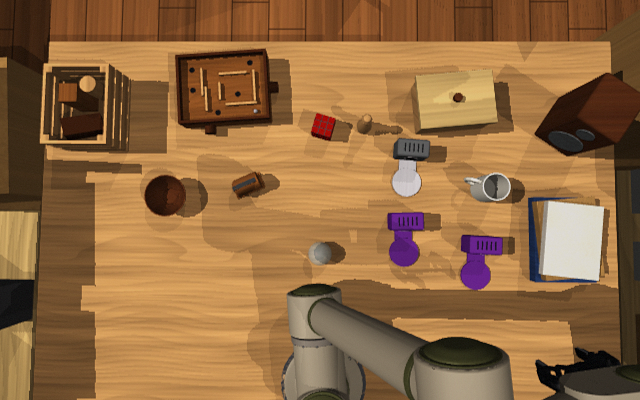

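View pics/scene0.png

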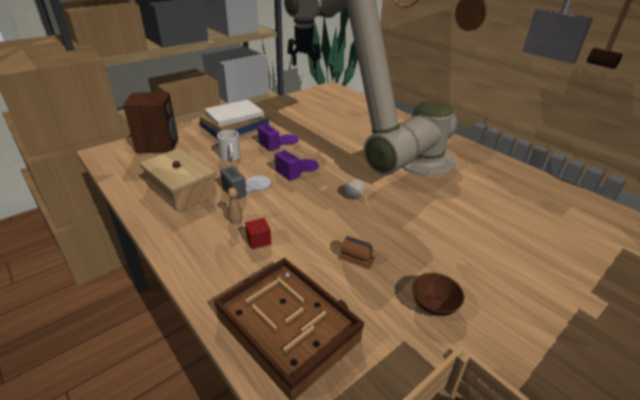

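The top view shows the cradle and cylinder at about (248,184) and the grey reader with its plate at (407,182) and block at (411,149). The two purple readers at (405,240) and (480,265) are look-alikes to leave alone. I'll confirm both candidates in an enlarged crop.

```bash
cat > h.py <<'E'
import numpy as np,cv2
from rig import env
def ray(n,px,c=None):
    c=c or env.get_calibration(n);V=c['view'];R=V[:3,:3]
    d=np.array([(px[0]-c['cx'])/c['fx'],(px[1]-c['cy'])/c['fy']])
    if n=='wrist':
        r=np.hypot(*d);d=d*(np.sinc(r/np.pi)**-1*0+np.tan(r)/r if r>1e-9 else 1)
    v=np.array([d[0],-d[1],-1.]);return -R.T@V[:3,3],R.T@v
def onz(n,px,z,c=None):
    o,v=ray(n,px,c);return o+v*(z-o[2])/v[2]
def proj(n,p,c=None):
    c=c or env.get_calibration(n);q=c['view'][:3,:3]@np.array(p)+c['view'][:3,3]
    x,y=q[0]/-q[2],-q[1]/-q[2]
    if n=='wrist':
        t=np.hypot(x,y);k=np.arctan(t)/t if t>1e-9 else 1;x,y=x*k,y*k
    return np.array([c['fx']*x+c['cx'],c['fy']*y+c['cy']])
E
python3 - <<'E'
from h import *
a=cv2.imread('pics/top0.png')
f=lambda x,y,w,h,s:cv2.resize(a[y:y+h,x:x+w],None,fx=s,fy=s,interpolation=cv2.INTER_CUBIC)
cv2.imwrite('pics/c1.png',np.hstack([f(220,160,60,50,6.4),f(385,135,64,80,4)[:320]]))
print('cradle~',onz('top',(248,184),.03),'plate~',onz('top',(407,182),.006),'block top',onz('top',(411,149),.075))
E
```

```text
cradle~ [0.56712887 0.21965761 0.03      ] plate~ [ 0.57910653 -0.24378887  0.006     ] block top [ 0.66423157 -0.23998195  0.075     ]
```

View pics/c1.png

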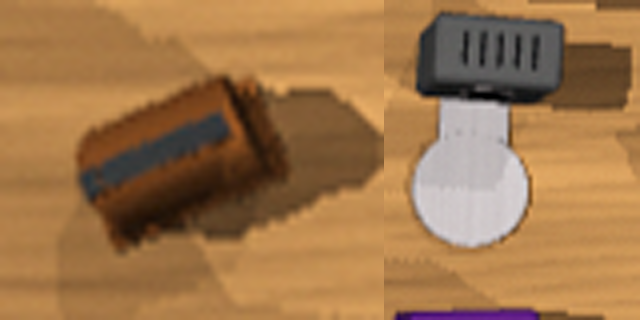

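The crop confirms the grey reader, with its window facing the robot. The strip crosses the shoulder at the left (+y) end, so the cylinder's top points to +y. I'll move above the cradle for a close look.

Emit:
{"method": "arm_command", "body": {"steps": [{"delta_pos":[21,39,2],"dr":[0,0,5]},{"delta_pos":[21,39,2],"dr":[0,0,5]},{"delta_pos":[21,39,2],"dr":[0,0,5]},{"delta_pos":[21,39,2],"dr":[0,0,5]},{"delta_pos":[21,39,2],"dr":[0,0,5]},{"delta_pos":[21,39,2],"dr":[0,0,5]},{"delta_pos":[21,39,2],"dr":[0,0,5]},{"delta_pos":[21,39,2],"dr":[0,0,5]},{"delta_pos":[21,39,0],"dr":[0,0,5]},{"delta_pos":[21,39,0],"dr":[0,0,5]},{"delta_pos":[21,39,0],"dr":[0,0,5]},{"delta_pos":[21,39,0],"dr":[0,0,5]},{"delta_pos":[21,39,0],"dr":[0,0,5]},{"delta_pos":[21,39,0],"dr":[0,0,5]},{"delta_pos":[21,39,0],"dr":[0,0,5]},{"delta_pos":[21,39,0],"dr":[0,0,5]},{"delta_pos":[21,39,0],"dr":[0,0,5]},{"delta_pos":[21,39,0],"dr":[0,0,5]},{"delta_pos":[22,42,0],"dr":[0,0,4.5]},{"delta_pos":[0,0,0],"dr":[0,0,0]}], "grip": 1, "squeeze": 70}}

```text
time_s: 2.1
position: [0.5681, 0.2241, 0.2676]
tool_rot: [[0.924, 0.384, -0.002], [0.384, -0.924, 0.001], [-0.001, -0.001, -1.0]]
ft_force: [-1.3, -1.6, -0.3]
grip_width: 0.0856
```

```bash
python3 - <<'E'
from h import *
import json
s=env.observe();print(s['time_s'],s['position'],s['tool_rot'].round(3) if hasattr(s['tool_rot'],'round') else s['tool_rot'],s['q'])
c=env.get_calibration('wrist');a=env.get_image('wrist');cv2.imwrite('pics/w1.png',a)
import pickle;pickle.dump(c,open('w1.pkl','wb'))
# plate from top image: bright low-saturation mask
b=env.get_image('top');cv2.imwrite('pics/top1.png',b)
E
```

```text
2.1 [0.56811221 0.22408372 0.2675743 ] [[ 0.924  0.384 -0.002]
 [ 0.384 -0.924  0.001]
 [-0.001 -0.001 -1.   ]] [ 1.04117931e+01  2.75937355e+01  6.24116817e+01  5.44689080e-02
  9.00724153e+01 -1.21414469e+01]
```

View pics/w1.png

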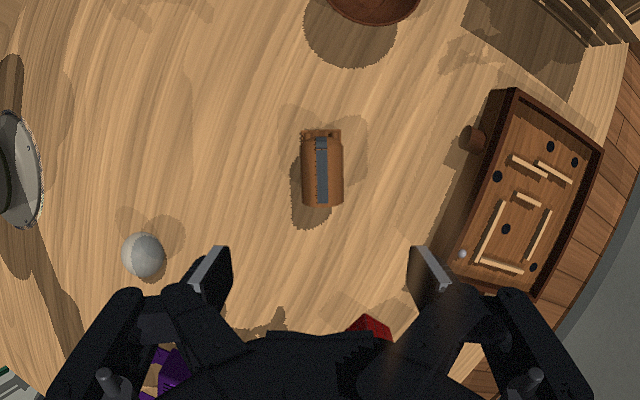

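The wrist view shows the cylinder at (322,170). The strip runs from the foot at (322,204) to the shoulder break at (321,149), so the top is up the image. I'll measure it.

```bash
python3 - <<'E'
from h import *
import pickle
c=pickle.load(open('w1.pkl','rb'));a=cv2.imread('pics/w1.png').astype(int)
roi=a[125:215,290:355];sat=roi.max(2)-roi.min(2)
m=((roi[:,:,0]>=roi[:,:,2]-8)&(roi.max(2)>40)).astype(np.uint8)
n,l,st,ce=cv2.connectedComponentsWithStats(m);print(st[1:][st[1:,4]>30],ce[1:][st[1:,4]>30])
k=1+np.argmax(st[1:,4]);ys,xs=np.nonzero(l==k);ys+=125;xs+=290
sel=(ys>=152)
P=np.array([onz('wrist',(x,y),.0588,c)[:2] for x,y in zip(xs[sel],ys[sel])])
mu=P.mean(0);u,s,v=np.linalg.svd(P-mu,full_matrices=False);d=v[0]*np.sign(v[0][1])
e=(P-mu)@d;foot=mu+d*e.min();f2=onz('wrist',(xs[ys==ys.max()].mean(),ys.max()+.5),.0588,c)[:2]
print('axis dir',d,np.degrees(np.arctan2(d[1],d[0])),'foot end',foot,f2,'len',np.ptp(e),'width',np.ptp((P-mu)@v[1]))
print('centre',foot+d*38, 'row widths', [(y,xs[ys==y].min(),xs[ys==y].max()) for y in range(ys.min(),ys.max()+1,6)])
# top-view check of cradle centre + plate circle
b=cv2.imread('pics/top0.png');h=cv2.cvtColor(b,cv2.COLOR_BGR2HSV)
m=((h[:,:,1]<50)&(h[:,:,2]>120)).astype(np.uint8);m[:, :380]=0;m[:,440:]=0;m[:155]=0;m[205:]=0
n,l,st,ce=cv2.connectedComponentsWithStats(m);k=1+np.argmax(st[1:,4]);mm=(l==k).astype(np.uint8)
mm[:172]=0
ct=max(cv2.findContours(mm,0,1)[0],key=len)[:,0].astype(float)
W=np.array([onz('top',p,.006)[:2] for p in ct if p[1]>174])
A=np.c_[2*W,np.ones(len(W))];s=np.linalg.lstsq(A,(W**2).sum(1),rcond=None)[0]
print('plate',s[:2],'r',np.sqrt(s[2]+s[:2]@s[:2]))
E
```

```text
[[ 26  12  11  12 123]
 [ 26  25  12  53 537]] [[30.75609756 17.34146341]
 [31.78957169 50.81378026]]
axis dir [-0.41650747  0.90913229] 114.61428497482514 foot end [0.58322807 0.1976804 ] [0.58321915 0.19723106] len 0.056254356608379685 width 0.011657607611515866
centre [-15.24405579  34.74470756] row widths [(150, np.int64(316), np.int64(326)), (156, np.int64(316), np.int64(326)), (162, np.int64(317), np.int64(326)), (168, np.int64(317), np.int64(326)), (174, np.int64(317), np.int64(326)), (180, np.int64(318), np.int64(326)), (186, np.int64(318), np.int64(326)), (192, np.int64(318), np.int64(327)), (198, np.int64(318), np.int64(327))]
plate [ 0.57989505 -0.24105506] r 0.040968709471610944
```

```bash
python3 - <<'E'
from h import *
import pickle
c=pickle.load(open('w1.pkl','rb'));a=cv2.imread('pics/w1.png')
cv2.imwrite('pics/c2.png',cv2.resize(a[118:218,282:362],None,fx=6,fy=6,interpolation=cv2.INTER_CUBIC))
d=np.array([-.4165,.9091])
for k in(.0285,.033,.038):
  C=np.array([.5832,.1974])+d*k
  print(k,C,[proj('wrist',[*(C+d*t),z],c).round(1).tolist() for t,z in((-.038,.059),(-.045,.004),(.028,.059),(.038,.05),(.045,.004))])
E
```

```text
0.0285 [0.57132975 0.22330935] [[322.8, 210.5], [322.5, 202.1], [320.8, 151.9], [320.5, 141.7], [320.1, 132.3]]
0.033 [0.5694555 0.2274003] [[322.7, 206.7], [322.4, 198.7], [320.7, 147.7], [320.3, 137.6], [320.0, 128.7]]
0.038 [0.567373  0.2319458] [[322.5, 202.4], [322.3, 195.0], [320.5, 143.0], [320.2, 133.1], [319.9, 124.7]]
```

View pics/c2.png

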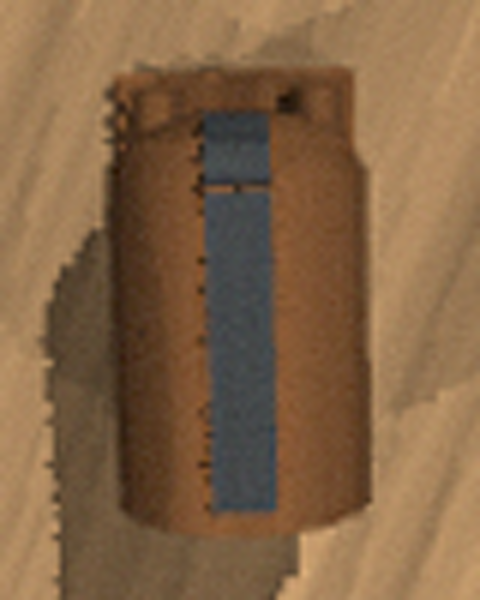

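Emit:
{"method": "arm_command", "body": {"steps": [{"delta_pos":[-5,11,-20],"dr":[0,0,2.1]},{"delta_pos":[-5,11,-20],"dr":[-6.82,-3.12,0]},{"delta_pos":[-5,11,-24],"dr":[-6.82,-3.12,0]},{"delta_pos":[-5,11,-24],"dr":[-6.82,-3.12,0]},{"delta_pos":[-5,11,-24],"dr":[-6.82,-3.12,0]},{"delta_pos":[-4,11,-24],"dr":[-6.82,-3.12,0]},{"delta_pos":[-4,12,-24],"dr":[-6.82,-3.12,0]},{"delta_pos":[0,0,0],"dr":[0,0,0]},{"delta_pos":[0,0,0],"dr":[0,0,0]}]}}

```text
time_s: 3.1
position: [0.5342, 0.2974, 0.1094]
tool_rot: [[0.911, 0.29, 0.293], [0.412, -0.646, -0.643], [0.002, 0.706, -0.708]]
ft_force: [0.3, -0.6, 0.1]
grip_width: 0.0852
```

Emit:
{"method": "arm_command", "body": {"steps": [{"delta_pos":[5,-10,-12],"dr":[0,0,0]},{"delta_pos":[5,-10,-12],"dr":[0,0,0]},{"delta_pos":[5,-10,-12],"dr":[0,0,0]},{"delta_pos":[5,-10,-12],"dr":[0,0,0]},{"delta_pos":[5,-10,-12],"dr":[0,0,0]},{"delta_pos":[5,-9,-12],"dr":[0,0,0]},{"delta_pos":[0,0,0],"dr":[0,0,0]},{"delta_pos":[0,0,0],"dr":[0,0,0]}]}}

```text
time_s: 3.9
position: [0.5645, 0.2387, 0.0377]
tool_rot: [[0.911, 0.289, 0.294], [0.412, -0.646, -0.643], [0.004, 0.707, -0.707]]
ft_force: [1.0, 0.0, -0.4]
grip_width: 0.0852
```

```bash
python3 - <<'E'
from h import *
cv2.imwrite('pics/w2.png',env.get_image('wrist'));print(env.observe()['position'])
E
```

```text
[0.56435121 0.23919368 0.03791802]
```

View pics/w2.png

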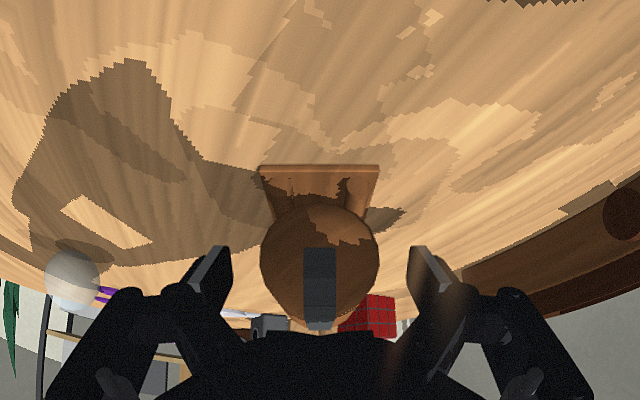

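The wrist view shows the cylinder's top at (320,265), centred between the pads at x≈222 and x≈420. I'll close on it now.

Emit:
{"method": "arm_command", "body": {"steps": [{"delta_pos":[0,0,-1],"dr":[0,0,0]},{"delta_pos":[0,0,0],"dr":[0,0,0]},{"delta_pos":[0,0,0],"dr":[0,0,0]},{"delta_pos":[0,0,0],"dr":[0,0,0]},{"delta_pos":[0,0,0],"dr":[0,0,0]},{"delta_pos":[0,0,0],"dr":[0,0,0]},{"delta_pos":[0,0,0],"dr":[0,0,0]},{"delta_pos":[0,0,0],"dr":[0,0,0]}], "grip": 0.2, "squeeze": 70}}

```text
time_s: 4.75
position: [0.564, 0.2395, 0.0369]
tool_rot: [[0.911, 0.289, 0.295], [0.413, -0.645, -0.643], [0.004, 0.707, -0.707]]
ft_force: [-4.1, 3.2, 5.2]
grip_width: 0.048
```

Emit:
{"method": "arm_command", "body": {"steps": [{"delta_pos":[0,0,15],"dr":[0,0,0]},{"delta_pos":[0,0,30],"dr":[0,0,0]},{"delta_pos":[0,0,40],"dr":[0,0,0]},{"delta_pos":[0,-10,40],"dr":[0,0,0]},{"delta_pos":[1,-20,10],"dr":[6.82,3.12,0]},{"delta_pos":[1,-20,0],"dr":[6.82,3.12,0]},{"delta_pos":[1,-20,0],"dr":[6.82,3.12,0]},{"delta_pos":[1,-20,0],"dr":[6.82,3.12,0]},{"delta_pos":[1,-20,0],"dr":[6.82,3.12,0]},{"delta_pos":[1,-20,0],"dr":[6.82,3.12,0]},{"delta_pos":[1,-20,0],"dr":[6.82,3.12,0]},{"delta_pos":[1,-20,0],"dr":[6.82,3.12,0]},{"delta_pos":[1,-20,0],"dr":[6.82,3.12,0]},{"delta_pos":[1,-20,0],"dr":[6.82,3.12,0]},{"delta_pos":[0,-20,0],"dr":[6.82,3.12,0]},{"delta_pos":[0,-21,0],"dr":[6.82,3.12,0]},{"delta_pos":[0,0,0],"dr":[0,0,0]},{"delta_pos":[0,0,0],"dr":[0,0,0]},{"delta_pos":[0,0,0],"dr":[0,0,0]}]}}

```text
time_s: 6.65
position: [0.5741, -0.0111, 0.1721]
tool_rot: [[0.91, 0.292, -0.294], [0.414, -0.646, 0.642], [-0.002, -0.706, -0.709]]
ft_force: [-0.8, 0.1, 0.4]
grip_width: 0.0483
```

```bash
python3 - <<'E'
from h import *
s=env.observe();print(s['position'],s['tool_rot'],s['q'],s['grip_width'],s['ft_force'])
w=env.get_image('wrist');a=env.get_image('scene')
p=proj('scene',s['position']).astype(int);x,y=max(p[0]-80,0),max(p[1]-62,0);print(p)
cv2.imwrite('pics/v3.png',np.hstack([cv2.resize(a[y:y+125,x:x+160],(512,400),interpolation=cv2.INTER_CUBIC),w[:,200:440]]))
E
```

```text
[ 0.57408929 -0.01112749  0.17209321] [[ 0.91026514  0.29176809 -0.29374949]
 [ 0.41401853 -0.64567305  0.6416346 ]
 [-0.00245763 -0.70567534 -0.70853106]] [-24.35663507  40.29859969  66.64925204  29.08904853 107.61217849
 -48.57557441] 0.04833296569538878 [-0.7583313   0.11834638  0.3555812 ]
[301 167]
```

View pics/v3.png

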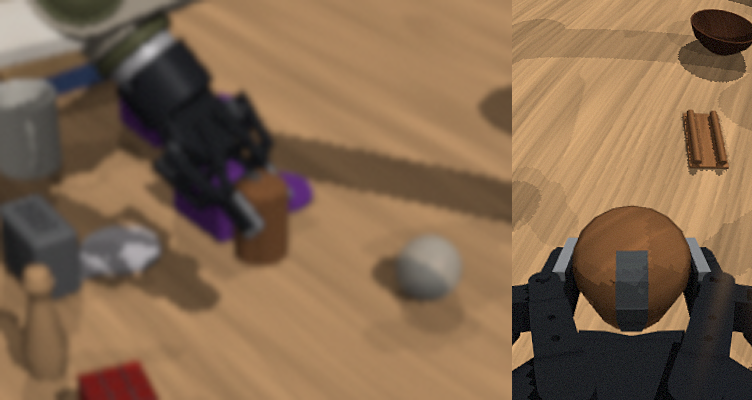

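The cylinder is held upright, with its top facing up in both views. I'll lower it over the clear spot.

Emit:
{"method": "arm_command", "body": {"steps": [{"delta_pos":[0,0,-20],"dr":[0,0,0]},{"delta_pos":[0,0,-30],"dr":[0,0,0]},{"delta_pos":[0,0,-30],"dr":[0,0,0]},{"delta_pos":[0,0,-20],"dr":[0,0,0]},{"delta_pos":[0,0,-10],"dr":[0,0,0]},{"delta_pos":[0,0,-4],"dr":[0,0,0]},{"delta_pos":[0,0,-1],"dr":[0,0,0]},{"delta_pos":[0,0,-1],"dr":[0,0,0]},{"delta_pos":[0,0,0],"dr":[0,0,0]},{"delta_pos":[0,0,0],"dr":[0,0,0]}]}}

```text
time_s: 7.75
position: [0.5743, -0.0121, 0.0559]
tool_rot: [[0.911, 0.29, -0.293], [0.413, -0.645, 0.643], [-0.003, -0.706, -0.708]]
ft_force: [0.3, 0.4, -0.6]
grip_width: 0.0483
```

Emit:
{"method": "arm_command", "body": {"steps": [{"delta_pos":[0,0,-1],"dr":[0,0,0]},{"delta_pos":[0,0,-1],"dr":[0,0,0]},{"delta_pos":[0,0,0],"dr":[0,0,0]},{"delta_pos":[0,0,0],"dr":[0,0,0]}]}}

```text
time_s: 8.15
position: [0.5741, -0.012, 0.0533]
tool_rot: [[0.911, 0.289, -0.294], [0.413, -0.645, 0.643], [-0.004, -0.707, -0.707]]
ft_force: [-0.4, 0.2, -1.4]
grip_width: 0.0485
```

Emit:
{"method": "arm_command", "body": {"steps": [{"delta_pos":[0,0,-1],"dr":[0,0,0]},{"delta_pos":[0,0,0],"dr":[0,0,0]},{"delta_pos":[0,0,0],"dr":[0,0,0]}]}}

```text
time_s: 8.45
position: [0.5742, -0.012, 0.0529]
tool_rot: [[0.911, 0.29, -0.294], [0.413, -0.645, 0.643], [-0.003, -0.707, -0.707]]
ft_force: [-0.9, -1.6, 5.7]
grip_width: 0.0486
```

Emit:
{"method": "arm_command", "body": {"steps": [{"delta_pos":[0,0,-1],"dr":[0,0,0]},{"delta_pos":[0,0,0],"dr":[0,0,0]},{"delta_pos":[0,0,0],"dr":[0,0,0]}]}}

```text
time_s: 8.75
position: [0.5741, -0.012, 0.0529]
tool_rot: [[0.911, 0.29, -0.294], [0.413, -0.644, 0.644], [-0.003, -0.708, -0.706]]
ft_force: [-2.4, -2.3, 13.5]
grip_width: 0.0484
```

Emit:
{"method": "arm_command", "body": {"steps": [{"delta_pos":[0,0,1],"dr":[0,0,0]},{"delta_pos":[0,0,0],"dr":[0,0,0]},{"delta_pos":[0,0,0],"dr":[0,0,0]},{"delta_pos":[0,0,0],"dr":[0,0,0]},{"delta_pos":[0,0,0],"dr":[0,0,0]},{"delta_pos":[0,0,0],"dr":[0,0,0]},{"delta_pos":[3,-6,7],"dr":[0,0,0]},{"delta_pos":[3,-6,7],"dr":[0,0,0]},{"delta_pos":[6,-13,14],"dr":[0,0,0]},{"delta_pos":[6,-13,14],"dr":[0,0,0]},{"delta_pos":[6,-13,14],"dr":[0,0,0]},{"delta_pos":[6,-13,14],"dr":[0,0,0]},{"delta_pos":[0,0,30],"dr":[0,0,0]},{"delta_pos":[0,0,30],"dr":[0,0,0]},{"delta_pos":[0,0,20],"dr":[0,0,0]},{"delta_pos":[0,0,0],"dr":[0,0,0]},{"delta_pos":[0,0,0],"dr":[0,0,0]}], "grip": 1}}

```text
time_s: 10.45
position: [0.6041, -0.0763, 0.2023]
tool_rot: [[0.911, 0.29, -0.294], [0.412, -0.646, 0.643], [-0.003, -0.707, -0.708]]
ft_force: [0.7, 0.1, -0.5]
grip_width: 0.0853
```

Emit:
{"method": "arm_command", "body": {"steps": [{"delta_pos":[-5,11,10],"dr":[-6.82,-3.12,0]},{"delta_pos":[-5,11,10],"dr":[-6.82,-3.12,0]},{"delta_pos":[-5,11,10],"dr":[-6.82,-3.12,0]},{"delta_pos":[-5,11,10],"dr":[-6.82,-3.12,0]},{"delta_pos":[-5,11,10],"dr":[-6.82,-3.12,0]},{"delta_pos":[-6,11,5],"dr":[-6.82,-3.12,0]},{"delta_pos":[0,0,0],"dr":[0,0,0]},{"delta_pos":[0,0,0],"dr":[0,0,0]},{"delta_pos":[0,0,0],"dr":[0,0,0]}]}}

```text
time_s: 11.35
position: [0.5733, -0.0108, 0.2561]
tool_rot: [[0.912, 0.41, -0.003], [0.411, -0.912, 0.001], [-0.002, -0.002, -1.0]]
ft_force: [-0.5, 0.2, -0.0]
grip_width: 0.085
```

```bash
python3 - <<'E'
from h import *
import pickle
s=env.observe();print(s['position'],s['tool_rot'],s['q'])
c=env.get_calibration('wrist');a=env.get_image('wrist');pickle.dump(c,open('w4.pkl','wb'))
cv2.imwrite('pics/w4.png',a)
E
```

```text
[ 0.5733129  -0.01078984  0.25611568] [[ 0.91185853  0.41049644 -0.00258842]
 [ 0.4105006  -0.91185935  0.00133625]
 [-0.00181175 -0.00228101 -0.99999576]] [-1.29199860e+01  2.41379658e+01  7.00968147e+01  4.15683282e-02
  8.59268901e+01 -3.71592067e+01]
```

View pics/w4.png

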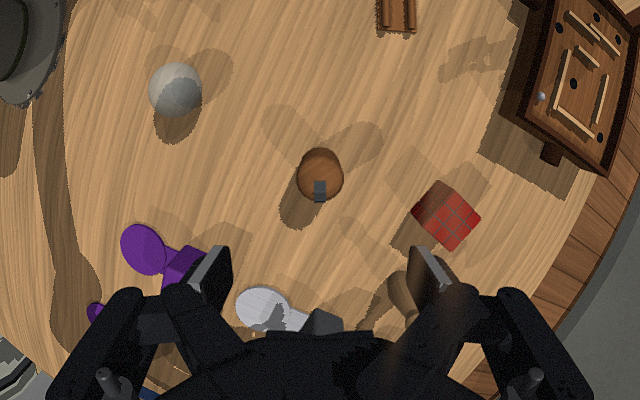

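The cylinder stands upright at (320,175), with its strip at (320,191). The grey plate is at (263,307), partly under the hand. I'll measure the cylinder position, the strip heading and the reader.

```bash
python3 - <<'E'
from h import *
import pickle
c=pickle.load(open('w4.pkl','rb'));a=cv2.imread('pics/w4.png').astype(int)
r=a[135:215,290:355]
m=((r[:,:,0]>=r[:,:,2]-10)&(r.max(2)>40)).astype(np.uint8)
n,l,st,ce=cv2.connectedComponentsWithStats(m);k=1+np.argmax(st[1:,4]);print(st[k],ce[k]+[290,135])
ys,xs=np.nonzero(l==k)
for y in np.unique(ys):print((y+135,xs[ys==y].min()+290,xs[ys==y].max()+290),end=' ')
P=np.array([.573,-.010]);t=np.radians(-65.4);u=np.array([np.cos(t),np.sin(t)])
print('\npred: centre top',proj('wrist',[*P,.076],c),'rim66 strip',proj('wrist',[*(P+u*.025),.066],c),'foot back',proj('wrist',[*(P-u*.025),0],c),'sh back',proj('wrist',[*(P-u*.025),.066],c))
v=np.array([-u[1],u[0]])
print('sides z.066',proj('wrist',[*(P+v*.025),.066],c),proj('wrist',[*(P-v*.025),.066],c))
h=cv2.cvtColor(a.astype(np.uint8),cv2.COLOR_BGR2HSV)
roi=h[135:215,290:355];b=((roi[:,:,1]>150)).astype(np.uint8)
n,l,st,ce=cv2.connectedComponentsWithStats(b);k=1+np.argmax(st[1:,4]);print('brown',st[k][:4]+[290,135,0,0],st[k][4])
E
```

```text
[ 24  46  12  20 221] [319.62443439 190.81900452]
(np.int64(181), np.int64(316), np.int64(323)) (np.int64(182), np.int64(314), np.int64(325)) (np.int64(183), np.int64(314), np.int64(325)) (np.int64(184), np.int64(314), np.int64(325)) (np.int64(185), np.int64(315), np.int64(324)) (np.int64(186), np.int64(314), np.int64(325)) (np.int64(187), np.int64(314), np.int64(325)) (np.int64(188), np.int64(314), np.int64(325)) (np.int64(189), np.int64(314), np.int64(325)) (np.int64(190), np.int64(314), np.int64(324)) (np.int64(191), np.int64(314), np.int64(325)) (np.int64(192), np.int64(314), np.int64(325)) (np.int64(193), np.int64(314), np.int64(325)) (np.int64(194), np.int64(315), np.int64(325)) (np.int64(195), np.int64(315), np.int64(325)) (np.int64(196), np.int64(315), np.int64(325)) (np.int64(197), np.int64(315), np.int64(325)) (np.int64(198), np.int64(315), np.int64(325)) (np.int64(199), np.int64(315), np.int64(325)) (np.int64(200), np.int64(314), np.int64(325)) 
pred: centre top [319.34805812 180.99494106] rim66 strip [319.48924046 202.06365521] foot back [319.28432065 146.94698097] sh back [319.21738408 154.69166386]
sides z.066 [343.64579067 178.69439993] [295.07445914 178.95032134]
brown [296 148  48  52] 1215
```

The predicted cylinder position fits within about 1 px: P=(0.573, -0.010), strip heading about -65°. Before regrasping I'll hover over the reader for a close measurement.

Emit:
{"method": "arm_command", "body": {"steps": [{"delta_pos":[5,-38,0],"dr":[0,0,0]},{"delta_pos":[5,-38,0],"dr":[0,0,0]},{"delta_pos":[5,-38,0],"dr":[0,0,0]},{"delta_pos":[5,-38,0],"dr":[0,0,0]},{"delta_pos":[5,-38,0],"dr":[0,0,0]},{"delta_pos":[5,-40,0],"dr":[0,0,0]},{"delta_pos":[0,0,0],"dr":[0,0,0]},{"delta_pos":[0,0,0],"dr":[0,0,0]},{"delta_pos":[0,0,0],"dr":[0,0,0]}]}}

```text
time_s: 12.3
position: [0.6031, -0.2397, 0.2569]
tool_rot: [[0.912, 0.411, -0.001], [0.411, -0.912, 0.001], [-0.0, -0.001, -1.0]]
ft_force: [0.7, 0.2, 0.6]
grip_width: 0.0855
```

```bash
python3 - <<'E'
from h import *
import pickle
s=env.observe();print(s['position'],s['q'])
c=env.get_calibration('wrist');a=env.get_image('wrist');pickle.dump(c,open('w5.pkl','wb'))
cv2.imwrite('pics/w5.png',a)
print(proj('wrist',[.58,-.241,.006],c))
x,y=260,100
cv2.imwrite('pics/c5.png',cv2.resize(a[y:y+150,x:x+200],None,fx=4,fy=4,interpolation=cv2.INTER_CUBIC))
E
```

```text
[ 0.60307101 -0.23973999  0.25685282] [-3.21209697e+01  3.20396941e+01  5.63395269e+01  2.81550453e-02
  9.16886311e+01 -5.64060728e+01]
[301.332563   161.56591104]
```

View pics/c5.png

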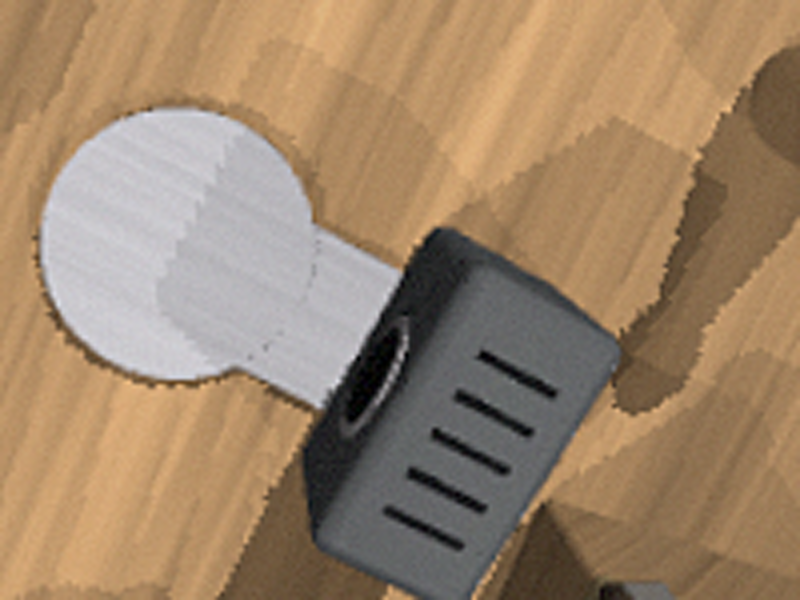

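The crop shows the plate centred near (303,160) in the full image, with the tongue and block running right and down. The window faces the plate and the top has five slots. I'll fit the centre and heading.

```bash
python3 - <<'E'
from h import *
import pickle
c=pickle.load(open('w5.pkl','rb'));a=cv2.imread('pics/w5.png');h=cv2.cvtColor(a,cv2.COLOR_BGR2HSV)
m=((h[:,:,1]<60)&(h[:,:,2]>110)).astype(np.uint8);M=np.zeros_like(m);M[120:210,265:365]=m[120:210,265:365]
M=cv2.morphologyEx(M,cv2.MORPH_CLOSE,np.ones((3,3)))
ct=max(cv2.findContours(M,cv2.RETR_EXTERNAL,cv2.CHAIN_APPROX_NONE)[0],key=cv2.contourArea)[:,0].astype(float)
W=np.array([onz('wrist',p,.006,c)[:2] for p in ct]);g=np.array([.58,-.241])
for _ in range(6):
    d=W-g;s=(abs(np.hypot(*d.T)-.0415)<.003)
    Q=W[s];A=np.c_[2*Q,np.ones(len(Q))];x=np.linalg.lstsq(A,(Q**2).sum(1),rcond=None)[0];g=x[:2]
print('plate',g,'r',np.sqrt(x[2]+g@g),s.sum(),len(W))
# tongue edges
r=W-g;t=(np.hypot(*r.T)>.046)&(np.hypot(*r.T)<.062)
for sg in(1,-1):
    ax=np.array([np.cos(.03),np.sin(.03)]);lat=r@[-ax[1],ax[0]]
    E=r[t&(sg*lat>.018)];p=np.polyfit(E[:,0],E[:,1],1);print('tongue edge',len(E),np.degrees(np.arctan(p[0])),p[1]*1e3)
# slots
D=np.zeros_like(m);D[180:245,335:405]=(h[180:245,335:405,2]<35)
n,l,st,ce=cv2.connectedComponentsWithStats(D);S=[];ang=[]
for k in range(1,n):
    if 15<st[k,4]<120:
        y,x=np.nonzero(l==k);w=np.array([onz('wrist',p,.075,c)[:2] for p in zip(x,y)]);u,s_,v=np.linalg.svd(w-w.mean(0))
        print(st[k],w.mean(0),s_,np.degrees(np.arctan(v[0][1]/v[0][0])));S.append(w.mean(0))
E
```

```text
plate [ 0.58264246 -0.23932119] r 0.04175773785933302 161 234
tongue edge 13 -3.2702660044570715 25.005540542452085
tongue edge 13 -3.9073927290147576 -24.36347419448986
[380 188  19  11  37] [ 0.67380946 -0.22143539] [0.03996438 0.00331443] -4.595334105677194
[374 198  19  11  38] [ 0.67257801 -0.23336136] [0.04334082 0.00358232] -3.6286841401070133
[338 202   7  12  27] [ 0.63557723 -0.25613562] [0.01626483 0.00932869] -65.0218935904364
[368 207  19  11  30] [ 0.67099604 -0.24520646] [0.0374957  0.00270542] -4.59188381781405
[336 212   7  11  28] [ 0.63708847 -0.2665452 ] [0.01627846 0.00890023] -48.8956912234482
[362 217  19  11  38] [ 0.670483   -0.25719428] [0.0441117  0.00352606] -4.2572709964818785
[357 227  19  10  27] [ 0.67077519 -0.26931697] [0.03427307 0.00230185] -3.620709843850292
```

Emit:
{"method": "arm_command", "body": {"steps": [{"delta_pos":[-5,38,0],"dr":[0,0,0]},{"delta_pos":[-5,38,0],"dr":[0,0,0]},{"delta_pos":[-5,38,0],"dr":[0,0,0]},{"delta_pos":[-5,38,0],"dr":[0,0,0]},{"delta_pos":[-5,38,0],"dr":[0,0,0]},{"delta_pos":[-5,40,0],"dr":[0,0,0]},{"delta_pos":[0,0,-20],"dr":[0,0,0]},{"delta_pos":[0,0,-40],"dr":[0,0,0]},{"delta_pos":[0,0,-40],"dr":[0,0,0]},{"delta_pos":[0,0,-20],"dr":[0,0,0]},{"delta_pos":[0,0,0],"dr":[0,0,0]},{"delta_pos":[0,0,0],"dr":[0,0,0]}]}}

```text
time_s: 13.55
position: [0.5735, -0.0095, 0.1383]
tool_rot: [[0.911, 0.412, 0.001], [0.412, -0.911, -0.0], [0.001, 0.001, -1.0]]
ft_force: [0.4, 0.1, 0.9]
grip_width: 0.0853
```

Next I descend to z = 0.053 and close.

Emit:
{"method": "arm_command", "body": {"steps": [{"delta_pos":[0,0,-15],"dr":[0,0,0]},{"delta_pos":[0,0,-20],"dr":[0,0,0]},{"delta_pos":[0,0,-20],"dr":[0,0,0]},{"delta_pos":[0,0,-20],"dr":[0,0,0]},{"delta_pos":[0,0,-10],"dr":[0,0,0]},{"delta_pos":[0,0,0],"dr":[0,0,0]},{"delta_pos":[0,0,0],"dr":[0,0,0]}]}}

```text
time_s: 14.25
position: [0.5739, -0.01, 0.0537]
tool_rot: [[0.911, 0.412, 0.002], [0.412, -0.911, -0.0], [0.002, 0.001, -1.0]]
ft_force: [0.2, -0.5, -0.4]
grip_width: 0.0855
```

Emit:
{"method": "arm_command", "body": {"steps": [{"delta_pos":[0,0,0],"dr":[0,0,0]},{"delta_pos":[0,0,0],"dr":[0,0,0]},{"delta_pos":[0,0,0],"dr":[0,0,0]},{"delta_pos":[0,0,0],"dr":[0,0,0]},{"delta_pos":[0,0,0],"dr":[0,0,0]},{"delta_pos":[0,0,0],"dr":[0,0,0]},{"delta_pos":[0,0,0],"dr":[0,0,0]},{"delta_pos":[0,0,0],"dr":[0,0,0]}], "grip": 0.2, "squeeze": 60}}

```text
time_s: 15.05
position: [0.5734, -0.01, 0.0534]
tool_rot: [[0.911, 0.411, 0.001], [0.411, -0.911, -0.0], [0.001, 0.001, -1.0]]
ft_force: [-2.0, 0.5, 7.2]
grip_width: 0.0487
```

Emit:
{"method": "arm_command", "body": {"steps": [{"delta_pos":[0,0,15],"dr":[0,0,0]},{"delta_pos":[0,0,30],"dr":[0,0,0]},{"delta_pos":[0,0,30],"dr":[0,0,0]},{"delta_pos":[0,0,25],"dr":[0,0,0]},{"delta_pos":[0,-23,0],"dr":[0,0,6.1]},{"delta_pos":[1,-23,0],"dr":[0,0,6.1]},{"delta_pos":[1,-23,0],"dr":[0,0,6.1]},{"delta_pos":[1,-23,0],"dr":[0,0,6.1]},{"delta_pos":[1,-23,0],"dr":[0,0,6.1]},{"delta_pos":[1,-23,0],"dr":[0,0,6.1]},{"delta_pos":[1,-23,0],"dr":[0,0,6.1]},{"delta_pos":[1,-23,0],"dr":[0,0,6.1]},{"delta_pos":[1,-23,0],"dr":[0,0,6.1]},{"delta_pos":[1,-22,0],"dr":[0,0,6.1]},{"delta_pos":[0,0,0],"dr":[0,0,0]},{"delta_pos":[0,0,0],"dr":[0,0,0]},{"delta_pos":[0,0,0],"dr":[0,0,0]}]}}

```text
time_s: 16.75
position: [0.5821, -0.238, 0.1523]
tool_rot: [[0.083, 0.997, -0.0], [0.997, -0.083, 0.0], [0.0, -0.0, -1.0]]
ft_force: [-0.5, 0.3, -2.2]
grip_width: 0.0488
```

```bash
python3 - <<'E'
from h import *
s=env.observe();R=np.array(s['tool_rot']);print(s['position'],np.degrees(np.arctan2(R[1,0],R[0,0])),R[:,2])
c=env.get_calibration('wrist');a=env.get_image('wrist');cv2.imwrite('pics/w6.png',a)
zz=s['position'][2]-.0534
p=np.array(s['position'][:2])
for th in(-8,-3.9,0):
  u=np.array([np.cos(np.radians(th)),np.sin(np.radians(th))])
  print(th,proj('wrist',[*p,.076+zz],c),proj('wrist',[*(p+u*.012),.076+zz],c))
r=a[200:345,280:360].astype(int)
m=((r[:,:,0]>=r[:,:,2]-10)&(r.max(2)>40)).astype(np.uint8)
n,l,st,ce=cv2.connectedComponentsWithStats(m)
for k in range(1,n):
  if st[k,4]>150:
    ys,xs=np.nonzero(l==k);print(st[k]);print([(int(y)+200,float(xs[ys==y].min()+280),float(xs[ys==y].max()+280)) for y in np.unique(ys)[::5]])
E
```

```text
[ 0.58208918 -0.23803439  0.15234078] 85.25974722933333 [-2.87454902e-04  4.54978953e-04 -9.99999855e-01]
-8 [317.99043684 303.73622369] [316.33280072 327.19995049]
-3.9 [317.99043684 303.73622369] [318.4707209  327.23713716]
0 [317.99043684 303.73622369] [320.50257367 327.16371456]
[ 24 104  31  32 559]
[(304, 306.0, 320.0), (309, 306.0, 334.0), (314, 305.0, 334.0), (319, 305.0, 332.0), (324, 305.0, 334.0), (329, 305.0, 334.0), (334, 316.0, 323.0)]
```

View pics/w6.png

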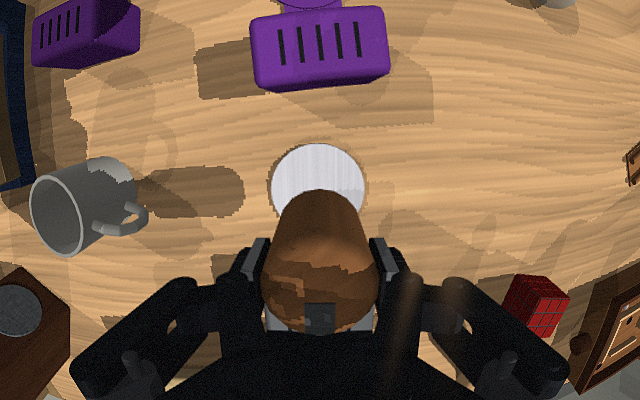

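The strip at (320,320) points toward the block within a degree or two, and the cylinder is over the plate at (318,185). I'll add 0.8° and lower.

Emit:
{"method": "arm_command", "body": {"steps": [{"delta_pos":[0,-1,-10],"dr":[0,0,0.8]},{"delta_pos":[0,0,-25],"dr":[0,0,0]},{"delta_pos":[0,0,-25],"dr":[0,0,0]},{"delta_pos":[0,0,-15],"dr":[0,0,0]},{"delta_pos":[0,0,-10],"dr":[0,0,0]},{"delta_pos":[0,0,-3],"dr":[0,0,0]},{"delta_pos":[0,0,-1],"dr":[0,0,0]},{"delta_pos":[0,0,0],"dr":[0,0,0]},{"delta_pos":[0,0,0],"dr":[0,0,0]}]}}

```text
time_s: 17.7
position: [0.5824, -0.2401, 0.0641]
tool_rot: [[0.068, 0.998, 0.001], [0.998, -0.068, -0.001], [-0.001, 0.001, -1.0]]
ft_force: [-0.7, 0.6, -1.3]
grip_width: 0.0485
```

Emit:
{"method": "arm_command", "body": {"steps": [{"delta_pos":[0,0,-1],"dr":[0,0,0]},{"delta_pos":[0,0,-1],"dr":[0,0,0]},{"delta_pos":[0,0,0],"dr":[0,0,0]},{"delta_pos":[0,0,0],"dr":[0,0,0]}]}}

```text
time_s: 18.1
position: [0.5821, -0.24, 0.0613]
tool_rot: [[0.068, 0.998, -0.0], [0.998, -0.068, 0.0], [0.0, -0.0, -1.0]]
ft_force: [0.2, -0.1, -1.3]
grip_width: 0.0488
```

Emit:
{"method": "arm_command", "body": {"steps": [{"delta_pos":[0,0,-1],"dr":[0,0,0]},{"delta_pos":[0,0,0],"dr":[0,0,0]},{"delta_pos":[0,0,0],"dr":[0,0,0]}]}}

```text
time_s: 18.4
position: [0.5821, -0.24, 0.0603]
tool_rot: [[0.068, 0.998, -0.0], [0.998, -0.068, 0.0], [0.0, -0.0, -1.0]]
ft_force: [0.2, 0.0, -1.8]
grip_width: 0.0486
```

Emit:
{"method": "arm_command", "body": {"steps": [{"delta_pos":[0,0,-1],"dr":[0,0,0]},{"delta_pos":[0,0,0],"dr":[0,0,0]},{"delta_pos":[0,0,0],"dr":[0,0,0]}]}}

```text
time_s: 18.7
position: [0.5822, -0.24, 0.0595]
tool_rot: [[0.068, 0.998, 0.0], [0.998, -0.068, -0.0], [-0.0, 0.0, -1.0]]
ft_force: [-0.4, 0.4, 0.2]
grip_width: 0.049
```

Emit:
{"method": "arm_command", "body": {"steps": [{"delta_pos":[0,0,-0.5],"dr":[0,0,0]},{"delta_pos":[0,0,0],"dr":[0,0,0]},{"delta_pos":[0,0,0],"dr":[0,0,0]}]}}

```text
time_s: 19.0
position: [0.5822, -0.24, 0.0594]
tool_rot: [[0.068, 0.998, 0.001], [0.998, -0.068, -0.0], [-0.0, 0.001, -1.0]]
ft_force: [-1.2, -0.0, 5.4]
grip_width: 0.0486
```

The foot touches the plate with about 5 N. I'll release and rise straight up.

Emit:
{"method": "arm_command", "body": {"steps": [{"delta_pos":[0,0,0],"dr":[0,0,0]},{"delta_pos":[0,0,0],"dr":[0,0,0]},{"delta_pos":[0,0,0],"dr":[0,0,0]},{"delta_pos":[0,0,0],"dr":[0,0,0]},{"delta_pos":[0,0,0],"dr":[0,0,0]},{"delta_pos":[0,0,5],"dr":[0,0,0]},{"delta_pos":[0,0,15],"dr":[0,0,0]},{"delta_pos":[0,0,30],"dr":[0,0,0]},{"delta_pos":[0,0,40],"dr":[0,0,0]},{"delta_pos":[0,0,40],"dr":[0,0,0]},{"delta_pos":[0,0,40],"dr":[0,0,0]},{"delta_pos":[0,0,20],"dr":[0,0,0]},{"delta_pos":[0,0,0],"dr":[0,0,0]},{"delta_pos":[0,0,0],"dr":[0,0,0]},{"delta_pos":[0,0,0],"dr":[0,0,0]}], "grip": 1}}

```text
time_s: 20.5
position: [0.5817, -0.2397, 0.2472]
tool_rot: [[0.068, 0.998, -0.002], [0.998, -0.068, 0.002], [0.001, -0.003, -1.0]]
ft_force: [0.6, 0.8, -0.2]
grip_width: 0.0859
```

```bash
cat > m.py <<'E'
from h import *
s=env.observe();print(s['time_s'],s['position'])
c=env.get_calibration('wrist');a=env.get_image('wrist');cv2.imwrite('pics/w7.png',a)
p=np.array([.582,-.240]);q=proj('wrist',[*p,.082],c);x0,y0=int(q[0])-40,int(q[1])-45
cv2.imwrite('pics/c7.png',cv2.resize(a[y0:y0+90,x0:x0+80],None,fx=6.5,fy=6.5,interpolation=cv2.INTER_CUBIC));print(x0,y0,q)
r=a[y0:y0+90,x0:x0+80].astype(int)
B=((r[:,:,2]-r[:,:,0]>25)).astype(np.uint8)
r2=a[int(q[1])-6:int(q[1])+30,int(q[0])-12:int(q[0])+14].astype(int)
m=((r2[:,:,0]>=r2[:,:,2]-10)&(r2.max(2)<130)).astype(np.uint8)
n,l,st,ce=cv2.connectedComponentsWithStats(m);k=1+np.argmax(st[1:,4]);ys,xs=np.nonzero(l==k);ys+=int(q[1])-6;xs+=int(q[0])-12
print([(int(y),float(xs[ys==y].min()),float(xs[ys==y].max())) for y in np.unique(ys)])
for th in(-8,-4,0):
  u=np.array([np.cos(np.radians(th)),np.sin(np.radians(th))])
  print(th,[proj('wrist',[*(p+u*d),z],c).round(2).tolist() for d,z in((0,.082),(.012,.082),(.025,.072))])
E
python3 m.py
```

```text
20.5 [ 0.58174429 -0.23968868  0.24716819]
278 140 [318.16094532 185.36200156]
[(186, 314.0, 324.0), (187, 313.0, 324.0), (188, 313.0, 324.0), (189, 313.0, 324.0), (190, 313.0, 324.0), (191, 313.0, 324.0), (192, 313.0, 324.0), (193, 313.0, 324.0), (194, 313.0, 324.0), (195, 313.0, 324.0), (196, 314.0, 324.0), (197, 314.0, 324.0), (198, 314.0, 324.0), (199, 313.0, 324.0), (200, 314.0, 324.0), (201, 314.0, 324.0), (202, 314.0, 324.0), (203, 314.0, 324.0), (204, 314.0, 324.0), (205, 312.0, 325.0), (206, 312.0, 325.0), (207, 313.0, 324.0)]
-8 [[318.16, 185.36], [317.27, 197.46], [316.41, 207.1]]
-4 [[318.16, 185.36], [318.14, 197.49], [318.15, 207.16]]
0 [[318.16, 185.36], [319.02, 197.47], [319.89, 207.1]]
```

View pics/c7.png

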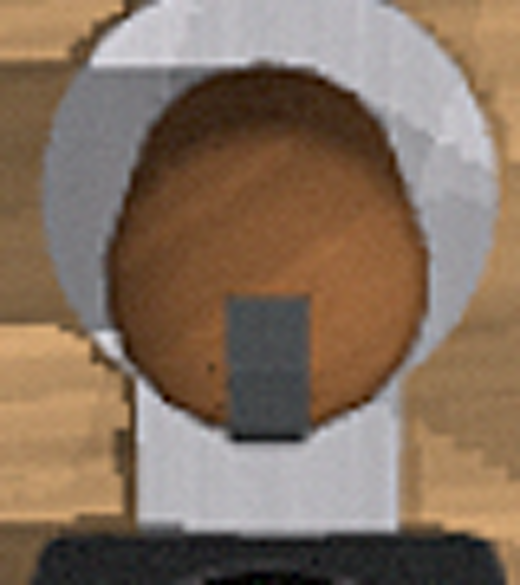

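The cylinder stands wholly on the plate, with its strip at (319,197) centred on the tongue, and its heading is within about 1° of the reader axis. I'll check the bystanders against the first top view and hand in.

```bash
python3 - <<'E'
from h import *
a=cv2.imread('pics/top0.png');b=env.get_image('top')
for n,(x,y) in dict(cube=(322,126),skittle=(367,124),weight=(320,253),bowl=(165,195),mug=(490,187)).items():
    t=a[y-16:y+16,x-16:x+16];r=cv2.matchTemplate(b[y-24:y+24,x-24:x+24],t,cv2.TM_CCOEFF_NORMED);_,v,_,l=cv2.minMaxLoc(r);print(n,round(v,3),l[0]-8,l[1]-8)
print(env.observe()['time_s']);print(env.close_job())
E
```

```text
cube 0.985 0 0
skittle 0.985 0 0
weight 0.933 0 0
bowl 0.946 0 0
mug 0.1 -7 -8
20.6
the job is handed in; nothing more can be done
None
```

The story cylinder stands upright on the grey reader's plate, with its steel strip facing the window. The job is handed in at 20.6 s.

I lifted it from the cradle with a 45° tilted grasp and stood it on the open shelf at (0.573, -0.010), where I let go. Then I took it again from above with the tool straight down, turned it about 62° and set it on the plate.

- **Position:** the last wrist view shows it upright and wholly on the plate, 1 mm from the measured plate centre.
- **Strip:** it points along about -3°, against a measured reader axis of about -3.9°. That is within the roughly 1° I can measure.
- **Forces:** the highest force read at the end of a move was 13.5 N vertically, while pressing down on the shelf.
- **Bystanders:** the cube, skittle, paperweight and bowl have not shifted against the first top view. The mug's check gave no match (score 0.1). I think the arm was covering it in that view, but I did not look at the picture to confirm. I made no contact near the mug, and it was standing in an earlier wrist view.

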